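Reseat and lock a sample chamber lid

TASK

One of the two sample chambers was locked while its lid still stands proud. Pull that chamber's lock knob fully out, press its lid down until it is fully seated, then push the knob fully home again to lock it. Leave the other chamber as it is, and do not disturb the jar, beaker and spatula.

Things in the scene. Friction and masses are not known exactly. Their poses are not given: they have to be found in the camera images.
- proud: To work on: fixed white sample chamber with teal bands, its lid standing proud. Origin: on its underside; z up, front is -x. mm: foot x -105 to 80, y +-70, z 0 to 40; front panel slopes up from (x -80, z 40) to (x -28, z 80), y +-60, and carries the knob; body behind it x -28 to 76, y +-60; on that a head x -44 to 76, y +-65, z 130 to 172; lid on top at x 16, y 0.
- proud_knob_grip (a point): Lock knob of that chamber: black cylinder 38 mm across, 30 mm long, on a 16 mm stem. Point: its middle; z: knob axis, pull direction, 38 deg from vertical, leaning to the front; y: chamber's y. Home: at chamber x -58, z 95 mm, 30 mm off the panel. The head juts out almost over it, so a gripper pointing straight down does not fit: lean it along the axis.
- proud_knob (a joint): That knob's travel in m: 0 fully home (locked), 0.036 fully out at its stop. A detent holds it at either end (about 9 N frees it) and, past halfway, draws it on to the end it is nearer to.
- proud_lid_top (a point): Lid of that chamber: white disc 96 mm across, 12 mm thick, with a boss 44 mm across and 10 mm high in its middle. Point: middle of the boss top, where it is pressed; z up. At z 194 mm when seated, 210 mm when fully raised.
- proud_lid (a joint): That lid's downward travel in m: 0 fully raised (16 mm gap under its rim), 0.016 fully seated. Stiff seal: about 10 N moves it and it stays where it is left. With the knob home a raised lid is blocked after about 5 mm.
- shut: The other chamber, same make, its lid seated and its knob home: leave alone. Same sizes and axes as the first.
- shut_knob_grip (a point): Same knob on the chamber whose lid is already seated, same frame.
- shut_knob (a joint): Travel of that knob in m: 0 home.
- shut_lid_top (a point): Middle of the boss top of the seated lid.
- shut_lid (a joint): Downward travel of that lid in m: 0.016 seated.
- jar: Bystander: capped glass sample jar, 64 mm across, 90 mm high; origin: centre of its underside.
- beaker: Bystander: open glass beaker, 72 mm across, 95 mm high; origin: centre of its underside.
- spatula: Bystander: spatula 180 mm long, lying flat along its x; origin: on the table under its middle.
Not all that is in view belongs to the job. Leave any brown, purple or yellow look-alike of the proud alone.

How it is judged:
On the way, in this order (a step that is already met when the one before it is completed fails the run):
1. the lock knob of the chamber with the proud lid is fully out, its lid still proud (value of joint proud_knob above 0.032 m and value of joint proud_lid below 0.009 m), for 0.2 s.
2. the lid is fully seated while the knob is still out (value of joint proud_lid above 0.0145 m and value of joint proud_knob above 0.026 m), for 0.2 s.
At the end, for the whole second after the job is handed in: The lock knob of the chamber whose lid stood proud is home (within 3 mm), its lid is seated (within 1.5 mm), and the other chamber still has its knob home and its lid seated (value of joint each of proud_knob, shut_knob below 0.003 m and value of joint each of proud_lid, shut_lid above 0.0145 m); the robot touches nothing.
It fails at once if the other chamber's knob is pulled (value of joint shut_knob above 0.008 m).
It fails at once if the jar is shoved or knocked over (distance of jar from where it was at the start of the episode above 0.03 m).
It fails at once if the beaker is shoved or knocked over (distance of beaker from where it was at the start of the episode above 0.03 m).
It fails at once if the spatula is shoved or knocked over (distance of spatula from where it was at the start of the episode above 0.03 m).
It also fails if it takes over 56 s, if anything falls off the work surface, if the arm or the gripper's body presses on something with over 40 N, if the wrist force passes 120 N, or if a joint passes its speed limit or range.

ROBOT

A 7-joint arm with a two-finger parallel gripper is mounted at the origin on the work surface. World frame = base frame: x ahead of the robot, y to its left, z up, the work surface at z = 0. Lengths are in m, angles in rad, forces in N, time in s.
With the tool pointing down it reaches from about 0.35 to 0.9 m from the base axis. Payload 8.1 kg.
Tool frame: the origin (TCP) lies at the very end of the fingers, on their centre line; the grasp point (between the pads) lies 19 mm behind it (arm.tcp_to_grasp is the z of the grasp point in the tool frame, in m); z points along the fingers, y is the line along which they close (so a half turn about z gives the same grasp; the last joint's range is limited). The gripper opens to 92 mm and grips with 3 to 60 N. Pads are 19 mm wide; open, the fingers measure 130 mm over their backs; the gripper's body (75 mm by 190 mm) begins 47 mm behind the grasp point.
Start: joints at [-1.288, 0.434, 0.025, 1.573, -0.012, 1.134, -0.075], TCP at [0.235, 0.579, 0.227] pointing down, gripper open.
Joint ranges: [-2.62, 2.62], [-0.44, 2.09], [-1.27, 1.32], [0.08, 2.57], [-1.32, 4.46], [0.12, 2], [-2.74, 2.74]. Speed limits (rad/s): [2.22, 2.22, 3.01, 3.01, 3.14, 3.14, 3.14].

INTERFACE

Orientations are given as a rotation vector (axis times angle).
In Python, from cell import readout, vision, sign_off, arm gives the robot as it stands. The module is installed in compiled form; this text tells all that it offers.
- The arm moves only by the shell command python3 -m creep 'ROWS' [FORCE]. ROWS is JSON, a list of rows, each a list of 5 numbers: the shift along the tool's x, y, z in units of 4 cm (1.0 is 4 cm), then the turn about the tool's z in units of 4 degrees (1.0 is 4 degrees), then the opening, from 0 (shut) to 1 (fully open). A call has 1 to 12 rows; each row shifts and turns the commanded pose from where the row before left it, along the tool's axes as they then stand; what a row does not reach is not made up. A row lasts 1/8 s, in which the tool goes at most 62.5 mm and 10.7 degrees, less where a joint would pass 70% of its speed; a pose out of reach is approached as far as the arm can. A call with a number of a shift or a turn outside -1 to 1 is refused whole. A call with a gripper value outside its range is refused whole. The fingers move at their own pace and stop on an object; FORCE is the grip in N (left out, the last holds). Time passes only in rows, so rows that do not move let the fingers close. It gives the time, the measured TCP pose, the force, the opening and the grip force at its end, in the units of the state.
- readout.observe(): the state, without advancing time (a new reading comes with each control period).
- vision.get_image(name): name is "scene" or "top" or "wrist"; returns a dict with "pixels" (400x640x3 uint8, blue, green, red), "z_map" (400x640 float32, m along the optical axis (not along the pixel's ray), 0 where there is no reading), "camera_matrix" (3x3 intrinsics, pixels), "k1" (the pictures are not rectified: a ray, as slopes to the right and down, at radius r is drawn at 1 + k1 r^2 times it, then the intrinsics apply), "position" and "rotation" of the camera in the world. Camera axes: x right, y up, looking along -z (the intrinsics and any distortion apply to the point x, -y, -z); pixel columns grow to the right and rows downward; lengths in m; the calibration is good to about 2 mm. A picture is of the moment at which its call begins.
- sign_off(): hands the job in; it is judged then, once.
The state is a dict: "clock": time; "joints": joint angles; "dq": joint speeds; "joint_efforts": joint torques, N m; "position": TCP position; "ee_rot": TCP orientation; "force": force on the tool from outside, world axes, zero at the start; "ft_torque": the same for the moment, N m; "width": opening from 0.0 (shut) to 1.0 (fully open); "gripper_force": force on a finger pad.
Only numpy, scipy, OpenCV 4.12 (cv2) and the standard library are available. Lean on these libraries where they do the work, as an engineer would, in place of code of your own. Each camera call takes 0.05 s, during which the arm holds its last target. There are 200 camera calls.

## Working session

There is one attempt and no reset: what is moved stays moved. The work goes in short steps, Python scripts to look and compute and a shell command to move; the robot and the scene stay as the last step left them, time stands still between calls to the robot, and variables do not carry over. Pictures are saved under pics/ and viewed, at most 10 in all, crops included, and the job is handed in when it is done.

```bash
mkdir -p pics; cat > h.py <<'E'
import numpy as np, cv2
from cell import readout, vision
from scipy.spatial.transform import Rotation as R
def Rm(r):
    r=np.array(r,float)
    if r.shape==(3,3): return r
    return R.from_rotvec(r).as_matrix() if r.size==3 else R.from_quat(r).as_matrix()
def grab(n,f=None):
    d=vision.get_image(n)
    if f: cv2.imwrite('pics/'+f,d['pixels'])
    return d
def rays(d,uv):
    K=np.array(d['camera_matrix']);uv=np.atleast_2d(np.array(uv,float))
    p=(uv-K[:2,2])/[K[0,0],K[1,1]]; q=p.copy()
    for _ in range(20): q=p/(1+d['k1']*(q**2).sum(1,keepdims=True))
    return np.c_[q[:,0],-q[:,1],-np.ones(len(q))]@Rm(d['rotation']).T
def atz(d,uv,z):
    r=rays(d,uv);c=np.array(d['position']);return c+r*((z-c[2])/r[:,2:])
def pts(d,uv):
    uv=np.atleast_2d(uv).astype(int);return np.array(d['position'])+rays(d,uv)*d['z_map'][uv[:,1],uv[:,0]][:,None]
E
python3 - <<'E'
from h import *
for n in('scene','top'):
    d=grab(n,n+'0.png');print(n,d['position'],d['rotation'],d['k1'],d['camera_matrix'])
s=readout.observe();print(s)
E
```

```text
scene [ 0.74166694 -0.40282201  1.52430887] [0.33092624 0.08009891 0.53015201] -0.11604286247976675 [[502.45055527   0.         318.36951782]
 [  0.         502.45055527 196.89439153]
 [  0.           0.           1.        ]]
top [0.25279635 0.00784676 1.93381036] [ 0.09852577 -0.11131906 -1.58225365] -0.1228778861128771 [[503.11048399   0.         318.36532735]
 [  0.         503.11048399 195.33307864]
 [  0.           0.           1.        ]]
{'clock': 0.1, 'joints': array([-1.28758247,  0.43514288,  0.02500111,  1.57401057, -0.01159805,
        1.13400184, -0.07506885]), 'dq': array([ 0.00052469, -0.00152487,  0.00094038, -0.00269177,  0.00134622,
        0.00062704,  0.0001624 ]), 'joint_efforts': array([ 2.80902677e-03, -6.69127393e+01,  9.87988785e-01, -3.15139174e+01,
       -6.04253006e-02,  3.74873180e-02,  8.88039312e-05]), 'position': array([0.23508691, 0.57860338, 0.22602852]), 'ee_rot': array([-6.02354230e-01, -3.08317141e+00,  2.21715067e-03]), 'force': array([ 0.01617549, -0.16294768,  0.29579801]), 'ft_torque': array([ 0.01081589,  0.01246278, -0.04756825]), 'gripper_force': 0.0, 'width': 0.9964215647396931}
```

View pics/scene0.png

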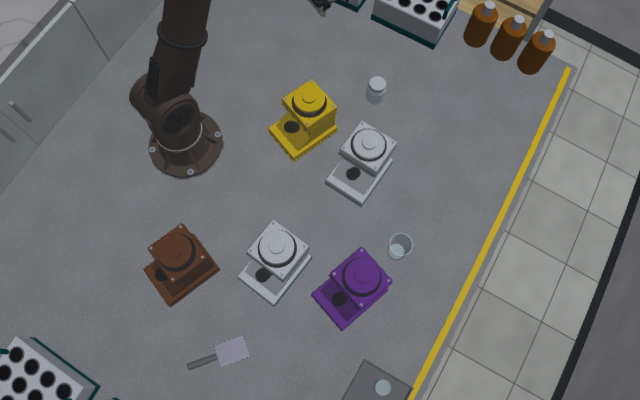

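View pics/top0.png

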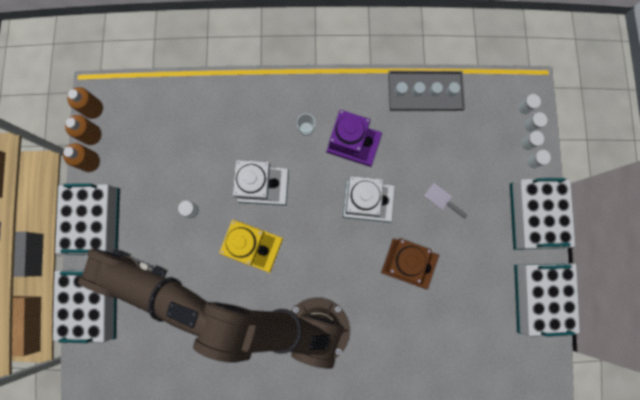

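The scene view shows white chambers at about (278,245) and (368,143), which are (366,196) and (251,178) in the top view. In both, the knobs face image-right in the top view, which is world -y. The jar is at (377,85), the beaker at (400,245) and the spatula at (220,352), all in the scene view.

```bash
python3 - <<'E'
from h import *
for n,C in(('scene',{'A':(278,245),'B':(368,143)}),('top',{'A':(366,196),'B':(251,178)})):
    d=grab(n)
    for k,(u,v) in C.items():
        g=np.mgrid[u-48:u+49,v-48:v+49].reshape(2,-1).T
        P=pts(d,g);c=d['pixels'][g[:,1],g[:,0]].astype(int)
        near=(g-[u,v]);m=(P[:,2]>.12)&(P[:,2]<.25)&(np.ptp(c,axis=1)<40)
        b=np.hypot(*near.T)<4
        print(n,k,'boss z',np.median(P[b,2]),P[b].mean(0).round(4))
        H=np.histogram(P[m,2],bins=np.arange(.12,.25,.006));print(H[0],)
        # head top rect at z~.172
        hm=(P[:,2]>.165)&(np.ptp(c,axis=1)<40)&(P[:,2]<.25)
        r=cv2.minAreaRect(P[hm,:2].astype(np.float32)*1000);print(' head rect',r)
        km=(P[:,2]>.06)&(P[:,2]<.14)&(c.max(1)<60)
        print(' knob',km.sum(),np.median(P[km],0).round(4), P[km,2].max().round(3) if km.any() else '')
        fm=(P[:,2]>.025)&(P[:,2]<.048)&(c.min(1)>110);print(' foot',cv2.minAreaRect(P[fm,:2].astype(np.float32)*1000))
        for z in(.194,.210): print('  centre at z',z,atz(d,(u,v),z).round(4))
E
```

```text
scene A boss z 0.20749040115800788 [ 0.4953 -0.1733  0.2077]
[  0   1  11  42  21  27  24 157 692 193   1  31 408 331 162  36   0   0
   0   0   0]
 head rect ((490.69219970703125, -176.0406494140625), (121.6119155883789, 131.22117614746094), 83.64081573486328)
 knob 151 [ 0.4843 -0.252   0.1051] 0.12
 foot ((505.4593200683594, -227.148193359375), (221.17466735839844, 109.3616943359375), 37.757484436035156)
  centre at z 0.194 [[ 0.4927 -0.1709  0.194 ]]
  centre at z 0.21 [[ 0.4957 -0.1737  0.21  ]]
scene B boss z 0.19366192663175696 [0.5562 0.2228 0.1932]
[  1   1  26  54  43  40  45 166 578 237 407 136  98   4   0   0   0   0
   0   0   0]
 head rect ((491.9334716796875, 232.03172302246094), (120.85515594482422, 263.2934875488281), 85.89369201660156)
 knob 124 [0.5532 0.1498 0.1059] 0.12
 foot ((566.48193359375, 183.0797119140625), (217.01451110839844, 113.15267181396484), 32.622032165527344)
  centre at z 0.194 [[0.5563 0.2224 0.194 ]]
  centre at z 0.21 [[0.5585 0.2149 0.21  ]]
top A boss z 0.2079022803705659 [ 0.4798 -0.1731  0.2069]
[  5   3  17  15  10   8  20 124 323 190  21
[... 188 characters left out ...]
1022] 0.139
 foot ((482.712646484375, -201.8343963623047), (186.6488494873047, 140.41064453125), 83.5452880859375)
  centre at z 0.194 [[ 0.4815 -0.1744  0.194 ]]
  centre at z 0.21 [[ 0.4794 -0.1728  0.21  ]]
top B boss z 0.1964102056836441 [0.5503 0.2272 0.1964]
[  4   0   8  20  18  11  16  83 301 278 265 179  77  31   3   0   0   0
   0   0   0]
 head rect ((552.6681518554688, 231.27517700195312), (120.21664428710938, 131.14561462402344), 85.85895538330078)
 knob 75 [0.5457 0.1567 0.1085] 0.125
 foot ((550.8458251953125, 202.55374145507812), (186.17958068847656, 141.19998168945312), 85.6813735961914)
  centre at z 0.194 [[0.5507 0.2275 0.194 ]]
  centre at z 0.21 [[0.5479 0.2255 0.21  ]]
```

```bash
python3 - <<'E'
from h import *
d=cv2.imread('pics/scene0.png');t=cv2.imread('pics/top0.png')
f=lambda i,u,v:cv2.resize(i[v-45:v+45,u-45:u+45],(400,300),interpolation=cv2.INTER_CUBIC) if 0 else cv2.resize(i[v-40:v+40,u-40:u+40],(300,300),interpolation=cv2.INTER_CUBIC)
cv2.imwrite('pics/crop.png',np.vstack([np.hstack([f(d,275,258),f(d,363,160)]),np.hstack([f(t,368,196),f(t,258,180)])]))
E
```

```text
(no output)
```

View pics/crop.png

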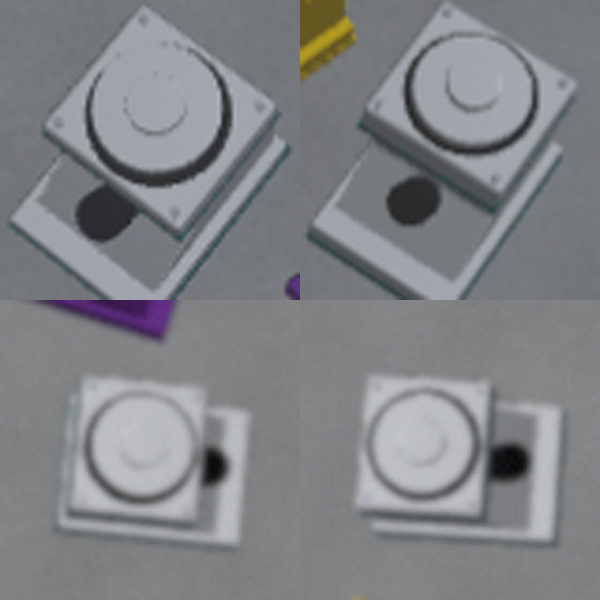

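Chamber A, at scene (278,245), is the proud one. Its boss is at about 0.208 m and there is a dark gap under its rim, while B's boss is at about 0.194 m. Next I rise and turn the tool so it closes along the chamber's y axis.

```bash
python3 -m creep '[[0,0,-1,1,1],[0,0,-1,1,1],[0,0,-1,1,1],[0,0,0,1,1],[0,0,0,1,1],[0,0,0,1,1],[0,0,0,1,1],[0,0,0,1,1],[0,0,0,1,1],[0,0,0,1,1],[0,0,0,1,1],[0,0,0,1,1]]' 60; python3 -m creep '[[0,0,0,1,1],[0,0,0,1,1],[0,0,0,1,1],[0,0,0,1,1],[0,0,0,1,1],[0,0,0,1,1],[0,0,0,0.6,1]]'; python3 - <<'E'
from h import *
s=readout.observe();M=Rm(s['ee_rot']);print(M.round(3),s['joints'].round(3));print(M.T@(np.array([.477,-.33,.35])-s['position'])/.04)
E
```

```text
clock: 1.7
position: [0.2351, 0.5789, 0.3465]
ee_rot: [1.807, 2.57, -0.001]
force: [-0.6, 0.3, 0.1]
width: 0.999
gripper_force: 0.0
clock: 2.58
position: [0.2351, 0.5789, 0.3465]
ee_rot: [2.346, 2.09, -0.001]
force: [-0.6, 0.7, -0.9]
width: 0.997
gripper_force: 0.0
[[ 0.115  0.993 -0.   ]
 [ 0.993 -0.115 -0.   ]
 [-0.    -0.    -1.   ]] [-1.468  0.371  0.294  1.396 -0.107  1.391 -1.289]
[-21.87675824   8.62204308  -0.07846562]
```

```bash
python3 -m creep '[[-0.5,1,0,0,1],[-0.5,1,0,0,1],[-1,1,0,0,1],[-1,1,0,0,1],[-1,1,0,0,1],[-1,1,0,0,1],[-1,1,0,0,1],[-1,1,0,0,1],[-1,0.6,0,0,1],[-1,0,0,0,1],[-1,0,0,0,1],[-1,0,0,0,1]]'; python3 -m creep '[[-1,0,0,0,1],[-1,0,0,0,1],[-1,0,0,0,1],[-1,0,0,0,1],[-1,0,0,0,1],[-1,0,0,0,1],[-1,0,0,0,1],[-1,0,0,0,1],[-1,0,0,0,1],[-1,0,0,0,1],[-0.9,0,0,0,1],[0,0,0,0,1]]'; python3 - <<'E'
from h import *
s=readout.observe();M=Rm(s['ee_rot']);print(M.round(3),s['joints'].round(3));print(M.T@(np.array([.477,-.33,.35])-s['position'])/.04)
d=grab('wrist','w1.png');print(d['position'],d['camera_matrix'][0])
E
```

```text
clock: 4.08
position: [0.5268, 0.1015, 0.3466]
ee_rot: [-2.344, -2.091, 0.0]
force: [1.3, -1.2, -0.1]
width: 0.998
gripper_force: 0.0
clock: 5.58
position: [0.4761, -0.3332, 0.3466]
ee_rot: [2.349, 2.086, -0.003]
force: [1.0, -0.3, -0.1]
width: 0.997
gripper_force: 0.0
[[ 0.118  0.993 -0.001]
 [ 0.993 -0.118 -0.001]
 [-0.001 -0.001 -1.   ]] [-0.016  0.331  0.75   1.533 -0.226  1.368  0.635]
[ 0.08301212  0.01234272 -0.08602425]
[ 0.48578554 -0.26813442  0.50476727] [313.92001074   0.         325.10988502]
```

View pics/w1.png

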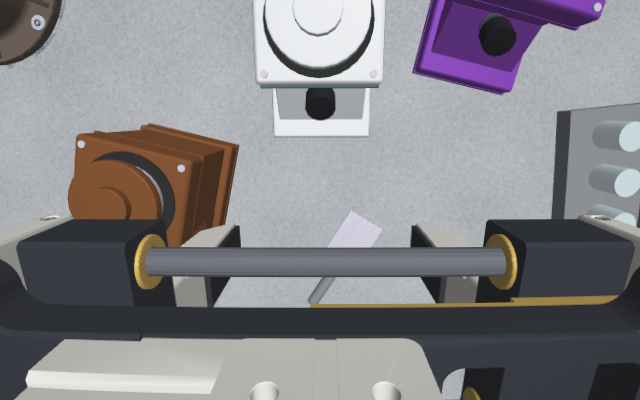

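The wrist view shows the proud chamber at the top: lid at about (318,15), head front edge near row 85, knob at (320,103). The purple look-alike is to the right at about (500,35) and brown is to the left.

```bash
python3 - <<'E'
from h import *
d=grab('wrist');px=d['pixels'].astype(int)
g=np.mgrid[0:640,0:215].reshape(2,-1).T;P=pts(d,g);c=px[g[:,1],g[:,0]]
def roi(a,b,e,f):return (g[:,0]>a)&(g[:,0]<b)&(g[:,1]>e)&(g[:,1]<f)
r=roi(240,400,0,140)
h=r&(abs(P[:,2]-.173)<.006)
print('head z',np.median(P[h,2]));Q=P[h]
yaw=np.radians(83.4);ex=np.array([np.cos(yaw),np.sin(yaw)]);ey=np.array([-ex[1],ex[0]])
# edge fits: front edge, per column the lowest head pixel
from collections import defaultdict
m=np.zeros((400,640),bool);m[g[h][:,1],g[h][:,0]]=1
u=np.arange(265,376);v=np.array([np.where(m[:,k])[0].max() for k in u])
F=atz(d,np.c_[u,v+.5],.172);k=np.polyfit(F[:,0],F[:,1],1);print('front edge line slope deg',np.degrees(np.arctan(k[0])),'res',np.std(F[:,1]-np.polyval(k,F[:,0])))
for row in(70,76,82):
    uu=np.where(m[row])[0];E=atz(d,[[uu.min()-.5,row],[uu.max()+.5,row]],.172);print('sides',E.round(4),np.linalg.norm(E[1]-E[0]))
a=np.arctan(k[0]);ey=np.array([-np.cos(a),-np.sin(a)]);ex=np.array([-np.sin(a),np.cos(a)])
mid=E[:,:2].mean(0);fx=(np.array([.49,np.polyval(k,.49)])@ex)
cy=mid@ey; O=(fx+.044)*ex+cy*ey
print('ex',ex,'front pt',fx*ex+cy*ey,'origin',O,'knob home pred',O-.058*ex,'lid',O+.016*ex)
kn=r&(c.max(1)<60)&(P[:,2]>.075)&(P[:,2]<.14)&roi(295,345,85,125)
K=P[kn];print('knob',len(K),'y centre ch',(K[:,:2]@ey).min()-cy,(K[:,:2]@ey).max()-cy,'x ch',(K[:,:2]@ex).min()-O@ex,(K[:,:2]@ex).max()-O@ex,'z',K[:,2].min(),K[:,2].max())
pu=roi(400,620,0,110)&(c[:,0]>c[:,1]+30)&(P[:,2]>.1);p=P[pu];print('purple top in chamber frame: x',(p[:,:2]@ex).min()-O@ex,'y',(p[:,:2]@ey).min()-cy,(p[:,:2]@ey).max()-cy,'z',p[:,2].max())
pf=p[(p[:,:2]@ex-O@ex)<.0];print('purple with x<0:',len(pf),((pf[:,:2]@ey).max()-cy) if len(pf) else '',pf[:,2].max() if len(pf) else '')
br=roi(60,250,100,215)&(c[:,2]>c[:,0]+30)&(P[:,2]>.1);p=P[br];print('brown y',(p[:,:2]@ey).min()-cy,'x',(p[:,:2]@ex).max()-O@ex)
s=readout.observe();t=s['position'];M=Rm(s['ee_rot']);print('tcp chamber x,y',t[:2]@ex-O@ex,t[:2]@ey-cy,'yaw err deg',np.degrees(np.arctan2(*(M[:2,0]@np.c_[ey,ex]))))
np.savez('ch.npz',O=O,ex=ex,ey=ey)
E
```

```text
head z 0.17238376085868282
front edge line slope deg -6.636069639967302 res 3.951476506142077e-05
sides [[ 0.4205 -0.2121  0.172 ]
 [ 0.5486 -0.2271  0.172 ]] 0.1290122132918946
sides [[ 0.4206 -0.2179  0.172 ]
 [ 0.5472 -0.2327  0.172 ]] 0.12749661703759435
sides [[ 0.4206 -0.2237  0.172 ]
 [ 0.5467 -0.2384  0.172 ]] 0.1269827317027415
ex [0.11556249 0.99330021] front pt [ 0.48316702 -0.23548527] origin [ 0.48825177 -0.19178006] knob home pred [ 0.48154914 -0.24939147] lid [ 0.49010077 -0.17588726]
knob 815 y centre ch -0.017568569929957145 0.01817216881733502 x ch -0.07897347323458373 -0.04103877162233546 z 0.09030661752422775 0.11750083141973189
purple top in chamber frame: x -0.07425704786441817 y -0.28480723697692545 -0.0068631074115115265 z 0.5047284205923978
purple with x<0: 37 -0.0068631074115115265 0.5047284205923978
brown y -0.0068631074115115265 x -0.07425704786441817
tcp chamber x,y -0.13850423115866517 -0.005435960702584008 yaw err deg 0.09846114841326607
```

```bash
cat >> h.py <<'E'
def ch():
    z=np.load('ch.npz');return z['O'],z['ex'],z['ey']
def tcp():
    s=readout.observe();O,ex,ey=ch();t=s['position'];M=Rm(s['ee_rot'])
    print('tcp ch mm x %.1f y %.1f z %.1f'%tuple(1000*np.array([(t[:2]-O)@ex,(t[:2]-O)@ey,t[2]])),'tilt',M[:,2].round(3),'F(ch)',np.round([s['force'][:2]@ex,s['force'][:2]@ey,s['force'][2]],1),'w %.1fmm g %.1f'%(92*s['width'],s['gripper_force']),'t',round(s['clock'],2))
E
python3 - <<'E'
from h import *
O,ex,ey=ch()
for n in('wrist','scene','top'):
    d=grab(n);px=d['pixels'].astype(int);g=np.mgrid[0:640,0:400].reshape(2,-1).T;c=px[g[:,1],g[:,0]]
    zz=d['z_map'][g[:,1],g[:,0]]
    for name,m in(('purple',(c[:,0]>c[:,1]+30)&(c[:,2]>c[:,1]+10)),('brown',(c[:,2]>c[:,0]+25)&(c[:,1]<c[:,2]-15))):
        P=pts(d,g[m&(zz>.1)]);P=P[(P[:,2]>.11)&(P[:,2]<.26)]
        q=(P[:,:2]-O)@np.c_[ex,ey];b=(q[:,0]>-.13)&(q[:,0]<-.03)&(abs(q[:,1])<.3);print(n,name,b.sum(),q[b,1].min() if b.any() else '',q[b,1].max() if b.any() else '')
tcp()
E
python3 -m creep '[[0.1,-0.04,1,0,1],[0.2,-0.04,1,0,1],[0.3,-0.05,1,0,1],[0.35,0,1,0,1],[0,0,0,0,1]]'; python3 -c "from h import *;tcp()"
```

```text
wrist purple 0  
wrist brown 3637 0.13649415905056633 0.2703154336838147
scene purple 0  
scene brown 0  
top purple 0  
top brown 159 0.21094688109940649 0.2749701190258104
tcp ch mm x -137.4 y -5.9 z 346.6 tilt [ 0.     0.001 -1.   ] F(ch) [-0.5  0.2  0.5] w 91.9mm g 0.0 t 5.83
clock: 6.45
position: [0.4761, -0.2887, 0.1846]
ee_rot: [-2.337, -2.092, 0.002]
force: [0.7, 0.2, 0.7]
width: 1.002
gripper_force: 0.0
tcp ch mm x -97.7 y 0.9 z 184.6 tilt [-0.005  0.003 -1.   ] F(ch) [ 0.3 -0.7  0.7] w 92.2mm g 0.0 t 6.45
```

```bash
python3 -m creep '[[0,0.02,1,0,1],[0,0,1,0,1],[0,0,0.55,0,1],[0,0,0,0,1]]'; python3 -c "from h import *;tcp()"; python3 -m creep '[[0.25,0,0,0,1],[0,0,0,0,1],[0,0,0,0,1]]'; python3 -c "from h import *;tcp()"
```

```text
clock: 6.95
position: [0.478, -0.2923, 0.0852]
ee_rot: [-2.343, -2.092, 0.0]
force: [-0.3, -0.3, 0.3]
width: 0.999
gripper_force: 0.0
tcp ch mm x -101.0 y -1.4 z 85.2 tilt [-0.  0. -1.] F(ch) [-0.4  0.2  0.3] w 91.9mm g 0.0 t 6.95
clock: 7.32
position: [0.4794, -0.2821, 0.0857]
ee_rot: [2.342, 2.092, 0.001]
force: [-0.6, -0.1, 0.3]
width: 1.0
gripper_force: 0.0
tcp ch mm x -90.7 y -1.7 z 85.7 tilt [ 0.002 -0.    -1.   ] F(ch) [-0.2  0.6  0.3] w 92.0mm g 0.0 t 7.33
```

```bash
python3 -m creep '[[0.13,-0.04,0.08,0,1],[0,0,0,0,1],[0,0,0,0,1]]'; python3 -c "from h import *;tcp()"; python3 -m creep '[[0.05,0,0,0,1],[0,0,0,0,1],[0,0,0,0,1]]'; python3 -c "from h import *;tcp()"
```

```text
clock: 7.7
position: [0.4777, -0.2768, 0.0815]
ee_rot: [-2.344, -2.092, 0.0]
force: [0.2, -0.2, -0.3]
width: 0.998
gripper_force: 0.0
tcp ch mm x -85.6 y 0.7 z 81.5 tilt [-0.  0. -1.] F(ch) [-0.1 -0.2 -0.3] w 91.8mm g 0.0 t 7.7
clock: 8.07
position: [0.478, -0.2748, 0.0815]
ee_rot: [2.344, 2.092, 0.0]
force: [0.6, -0.8, 0.0]
width: 0.999
gripper_force: 0.0
tcp ch mm x -83.6 y 0.6 z 81.5 tilt [ 0. -0. -1.] F(ch) [-0.8 -0.6  0. ] w 91.9mm g 0.0 t 8.07
```

Next I feel for the head in small steps, then close on the knob.

```bash
for i in 1; do python3 -m creep '[[0.04,0,0,0,1],[0,0,0,0,1]]'>/dev/null; python3 -c "from h import *;tcp()"; python3 -m creep '[[0.04,0,0,0,1],[0,0,0,0,1]]' >/dev/null; python3 -c "from h import *;tcp()"; done
```

```text
tcp ch mm x -81.8 y 0.6 z 81.5 tilt [ 0.  0. -1.] F(ch) [-0.1 -0.3 -0.1] w 91.6mm g 0.0 t 8.32
tcp ch mm x -80.7 y 0.6 z 81.6 tilt [ 0. -0. -1.] F(ch) [-1.7 -0.6 -1.7] w 92.0mm g 0.9 t 8.57
```

```bash
python3 -m creep '[[0.03,0,0,0,1],[0,0,0,0,1]]'>/dev/null; python3 -c "from h import *;tcp()"; python3 -m creep '[[0.03,0,0,0,1],[0,0,0,0,1]]' >/dev/null; python3 -c "from h import *;tcp()"
```

```text
tcp ch mm x -80.7 y 0.6 z 81.6 tilt [ 0.    -0.002 -1.   ] F(ch) [-6.2 -1.6 -3.2] w 91.8mm g 3.1 t 8.82
tcp ch mm x -80.8 y 0.6 z 81.7 tilt [ 0.001 -0.004 -1.   ] F(ch) [-11.1  -1.9  -4.6] w 91.7mm g 5.2 t 9.07
```

```bash
python3 -m creep '[[-0.06,0,0,0,1],[0,0,0,0,0.4],[0,0,0,0,0.3],[0,0,0,0,0.2],[0,0,0,0,0],[0,0,0,0,0],[0,0,0,0,0],[0,0,0,0,0]]' 60; python3 - <<'E'
from h import *
tcp();grab('wrist','w2.png')
E
```

```text
clock: 10.07
position: [0.4771, -0.2716, 0.0814]
ee_rot: [-2.344, -2.089, 0.001]
force: [-6.2, -7.6, 4.7]
width: 0.323
gripper_force: 56.2
tcp ch mm x -80.6 y 1.8 z 81.4 tilt [-0.002  0.001 -1.   ] F(ch) [-8.3  5.3  4.7] w 29.7mm g 56.2 t 10.07
```

View pics/w2.png

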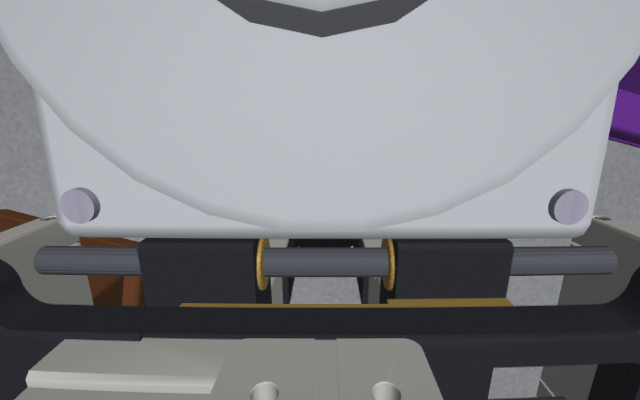

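Gripped at 29.7 mm with the black knob between the pads at about (325,250). I pull along its axis.

```bash
python3 -m creep '[[-0.06,0,-0.08,0,0],[-0.06,0,-0.08,0,0],[0,0,0,0,0]]'; python3 -c "from h import *;tcp()"
```

```text
clock: 10.5
position: [0.4765, -0.2764, 0.0868]
ee_rot: [-2.342, -2.091, 0.003]
force: [0.0, -6.6, -10.8]
width: 0.302
gripper_force: 53.9
tcp ch mm x -85.4 y 1.9 z 86.8 tilt [-0.003 -0.    -1.   ] F(ch) [ -6.5  -0.8 -10.8] w 27.8mm g 53.9 t 10.5
```

```bash
python3 -m creep '[[-0.06,0,-0.08,0,0],[-0.06,0,-0.08,0,0],[0,0,0,0,0]]'>/dev/null; python3 - <<'E'
from h import *
tcp();O,ex,ey=ch()
d=grab('scene');g=np.mgrid[225:300,240:310].reshape(2,-1).T;P=pts(d,g);c=d['pixels'][g[:,1],g[:,0]]
q=np.c_[(P[:,:2]-O)@np.c_[ex,ey],P[:,2]];k=(c.max(1)<60)&(abs(q[:,1])<.02)&(q[:,0]<-.04)&(q[:,0]>-.12)&(q[:,2]<.15)
print(k.sum(),np.median(q[k],0),q[k].min(0),q[k].max(0))
cv2.imwrite('pics/s2.png',cv2.resize(d['pixels'][200:320,200:340],(700,600),interpolation=cv2.INTER_CUBIC))
E
```

```text
tcp ch mm x -90.7 y 1.9 z 93.5 tilt [-0.002 -0.001 -1.   ] F(ch) [-6.4  0.8 -6.2] w 28.1mm g 54.1 t 10.88
2 [-0.04571768 -0.00244456  0.10727897] [-0.04592664 -0.00354611  0.10242029] [-0.04550871 -0.001343    0.11213765]
```

View pics/s2.png

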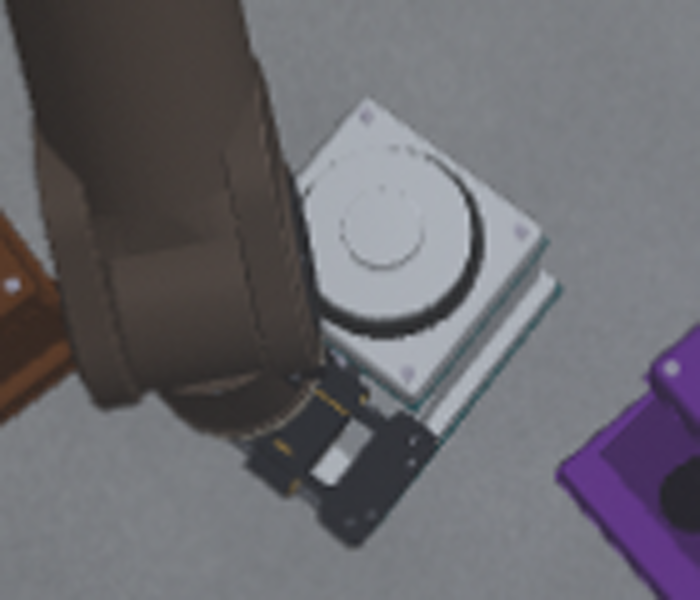

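The scene crop shows only the gripper, with the knob hidden beneath it at about (350,430). The width holds at 28 mm, so the knob is following. I keep pulling.

```bash
python3 -m creep '[[-0.06,0,-0.08,0,0],[-0.06,0,-0.08,0,0],[0,0,0,0,0]]'>/dev/null;python3 -c "from h import *;tcp()";python3 -m creep '[[-0.06,0,-0.08,0,0],[-0.06,0,-0.08,0,0],[0,0,0,0,0]]'>/dev/null;python3 -c "from h import *;tcp()"; python3 -m creep '[[-0.06,0,-0.08,0,0],[0,0,0,0,0]]'>/dev/null;python3 -c "from h import *;tcp()"
```

```text
tcp ch mm x -96.1 y 1.9 z 100.3 tilt [-0.002 -0.001 -1.   ] F(ch) [-7.5  1.8 -2.3] w 28.4mm g 54.4 t 11.3
tcp ch mm x -101.5 y 1.8 z 107.2 tilt [-0.002 -0.002 -1.   ] F(ch) [-9.2  2.9  1.6] w 28.1mm g 54.6 t 11.68
tcp ch mm x -108.4 y 1.9 z 110.3 tilt [-0.001 -0.009 -1.   ] F(ch) [-33.9  -2.7 -18.4] w 15.5mm g 19.8 t 11.93
```

The pads slid off the front, probably because the knob reached its stop. I open, back off and look.

```bash
python3 -m creep '[[0,0,0,0,0.6],[0,0,0,0,0.8],[0,0,0,0,0.8],[-0.3,0,0,0,0.8],[-0.3,0,-1,0,0.8],[0,0,-1,0,0.8],[0,0,-1,0,0.8],[0,0,-1,0,0.8],[0,0,-0.7,0,0.8],[0,0,0,0,0.8]]' 20; python3 - <<'E'
from h import *
tcp();O,ex,ey=ch()
for n in('wrist','scene'):
    d=grab(n,'w3%s.png'%n);g=np.mgrid[0:640,0:400].reshape(2,-1).T;z=d['z_map'][g[:,1],g[:,0]];P=pts(d,g);c=d['pixels'][g[:,1],g[:,0]]
    q=np.c_[(P[:,:2]-O)@np.c_[ex,ey],P[:,2]];k=(z>.1)&(c.max(1)<60)&(abs(q[:,1])<.025)&(q[:,0]<-.045)&(q[:,0]>-.13)&(q[:,2]<.16)&(q[:,2]>.08)
    print(n,k.sum(),np.median(q[k],0),q[k].min(0),q[k].max(0),'axial face',np.percentile((q[k][:,[0,2]]-[-.058,.095])@[-.616,.788],[50,90]))
    b=(z>.1)&(np.hypot(q[:,0]-.016,q[:,1])<.018)&(abs(q[:,2]-.2)<.02);print('boss z',b.sum(),np.median(q[b,2]))
E
```

```text
clock: 13.18
position: [0.4739, -0.3178, 0.3004]
ee_rot: [2.341, 2.09, 0.003]
force: [-0.3, -0.3, -0.6]
width: 0.802
gripper_force: 0.0
tcp ch mm x -126.8 y -0.3 z 300.4 tilt [ 0.003 -0.001 -1.   ] F(ch) [-0.4  0.2 -0.6] w 73.8mm g 0.0 t 13.18
wrist 1249 [-0.0784627   0.00048351  0.13558946] [-0.10033514 -0.0170407   0.11853122] [-0.05806592  0.01795272  0.1461321 ] axial face [0.04965451 0.05098348]
boss z 1451 0.20827902324241515
scene 35 [-0.0659766  -0.00341688  0.12977123] [-0.07346079 -0.01712853  0.11693265] [-0.05881423  0.01419436  0.13979293] axial face [0.03187182 0.03885848]
boss z 137 0.2078363120656459
```

View pics/w3wrist.png

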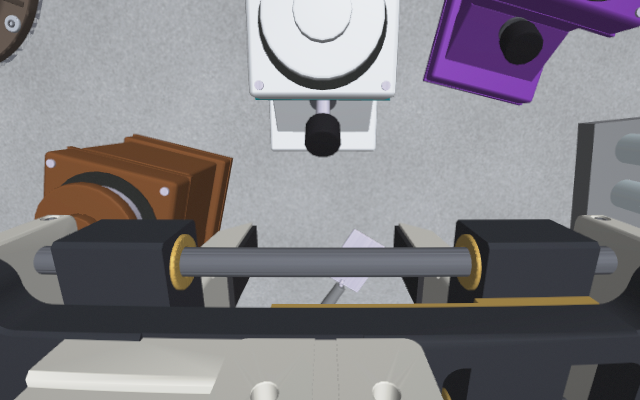

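The knob at (322,135) now stands on a visible stem. Its face is about 51 mm along the axis, which is 36 mm of travel, so it is fully out, and the lid is still at 0.208 m. Next is the lid, pressed with closed fingers.

```bash
python3 -m creep '[[0.9,0,0,0,0],[0.9,0,0,0,0],[0.9,0,0,0,0],[0.87,0,0,0,0],[0,0,0.8,0,0],[0,0,0.8,0,0],[0,0,0.4,0,0],[0,0,0,0,0]]' 20; python3 -c "from h import *;tcp()"
```

```text
clock: 14.28
position: [0.4885, -0.1749, 0.2172]
ee_rot: [-2.343, -2.09, 0.003]
force: [-0.5, -0.6, -0.0]
width: 0.011
gripper_force: 0.0
tcp ch mm x 16.8 y 1.7 z 217.2 tilt [-0.003  0.    -1.   ] F(ch) [-0.6  0.5 -0. ] w 1.0mm g 0.0 t 14.28
```

```bash
python3 -m creep '[[0,0,0.15,0,0],[0,0,0.15,0,0],[0,0,0.15,0,0],[0,0,0.1,0,0],[0,0,0,0,0]]'>/dev/null; python3 -c "from h import *;tcp()"; python3 -m creep '[[0,0,0.05,0,0],[0,0,0.05,0,0],[0,0,0,0,0]]'>/dev/null; python3 -c "from h import *;tcp()"
```

```text
tcp ch mm x 16.6 y 0.2 z 196.9 tilt [ 0.002 -0.    -1.   ] F(ch) [0.2 0.3 3. ] w 0.5mm g 1.4 t 14.9
tcp ch mm x 16.5 y 0.1 z 194.0 tilt [ 0.002  0.    -1.   ] F(ch) [ 1.3  4.7 18.4] w 0.7mm g 9.4 t 15.28
```

```bash
python3 -m creep '[[0,0,0.05,0,0],[0,0,0.05,0,0],[0,0,0,0,0],[0,0,0,0,0]]'>/dev/null; python3 -c "from h import *;tcp()"; python3 -m creep '[[0,0,0.05,0,0],[0,0,0,0,0],[0,0,0,0,0]]'>/dev/null; python3 -c "from h import *;tcp()"
```

```text
tcp ch mm x 16.4 y -0.1 z 193.3 tilt [ 0.005  0.003 -1.   ] F(ch) [ 6.  20.7 61.9] w 0.2mm g 31.0 t 15.78
tcp ch mm x 16.4 y -0.3 z 192.9 tilt [ 0.006  0.004 -1.   ] F(ch) [ 8.5 29.3 84.8] w 0.5mm g 41.9 t 16.15
```

Lid is on its stop, with the force climbing steeply at 0.193 m. I lift, move in front and push the knob home along its axis.

```bash
python3 -m creep '[[0,0,-0.5,0,0],[0,0,-0.7,0,0],[-0.8,0,0,0,0],[-0.8,0,0,0,0],[-0.8,0,0,0,0],[-0.63,0,0,0,0],[0,0,0,0,0]]'>/dev/null; python3 - <<'E'
from h import *
tcp();O,ex,ey=ch()
d=grab('wrist');g=np.mgrid[0:640,0:210].reshape(2,-1).T;z=d['z_map'][g[:,1],g[:,0]];P=pts(d,g);q=np.c_[(P[:,:2]-O)@np.c_[ex,ey],P[:,2]]
for r in((0,.018),(.026,.04)):
    rr=np.hypot(q[:,0]-.016,q[:,1]);b=(z>.05)&(rr>r[0])&(rr<r[1])&(abs(q[:,2]-.19)<.025);print('z',b.sum(),np.median(q[b,2]) if b.any() else '')
E
```

```text
tcp ch mm x -106.7 y 1.1 z 234.5 tilt [ 0.    -0.001 -1.   ] F(ch) [-0.  -0.6 -0. ] w 0.3mm g 0.0 t 17.02
z 2595 0.19423047547688246
z 4998 0.18423565701852468
```

```bash
python3 -m creep '[[0.04,0.03,0.8,0,0],[0,0,0.8,0,0],[0,0,0.6,0,0],[0,0,0,0,0]]'>/dev/null; python3 -c "from h import *;tcp()"; python3 -m creep '[[0,0,0.12,0,0],[0,0,0.1,0,0],[0,0,0,0,0]]'>/dev/null; python3 -c "from h import *;tcp()"
```

```text
tcp ch mm x -100.9 y 0.1 z 144.9 tilt [-0.003  0.002 -1.   ] F(ch) [ 0.5 -0.2  0.3] w 0.5mm g 0.0 t 17.57
tcp ch mm x -102.7 y -0.8 z 137.8 tilt [ 0.  0. -1.] F(ch) [ 0.3  0.1 -0.7] w 0.1mm g 0.0 t 17.95
```

```bash
python3 -m creep '[[0,0,0.1,0,0],[0,0,0.1,0,0],[0,0,0,0,0]]'>/dev/null; python3 -c "from h import *;tcp()"; python3 -m creep '[[0.06,0,0.08,0,0],[0.06,0,0.08,0,0],[0.06,0,0.08,0,0],[0,0,0,0,0]]'>/dev/null; python3 -c "from h import *;tcp()"
```

```text
tcp ch mm x -103.4 y -1.1 z 129.8 tilt [ 0.001 -0.001 -1.   ] F(ch) [-1.3  0.   4.2] w 0.4mm g 2.2 t 18.32
tcp ch mm x -95.6 y -0.9 z 119.9 tilt [ 0. -0. -1.] F(ch) [ 0.  -1.2  1.2] w 0.4mm g 0.5 t 18.82
```

```bash
python3 -m creep '[[0.06,0,0.08,0,0],[0.06,0,0.08,0,0],[0.06,0,0.08,0,0],[0.06,0,0.08,0,0],[0,0,0,0,0]]'>/dev/null; python3 -c "from h import *;tcp()"; python3 -m creep '[[0.03,0,0.08,0,0],[0,0,0.08,0,0],[0,0,0,0,0]]'>/dev/null; python3 -c "from h import *;tcp()"
```

```text
tcp ch mm x -85.6 y -0.3 z 106.7 tilt [-0.001  0.    -1.   ] F(ch) [-0.  -0.  -0.6] w 0.6mm g 0.0 t 19.45
tcp ch mm x -84.9 y -0.6 z 100.6 tilt [-0. -0. -1.] F(ch) [0.2 0.3 0.7] w 0.6mm g 0.1 t 19.82
```

```bash
python3 -m creep '[[0.01,0,0.06,0,0],[0.01,0,0.06,0,0],[0,0,0,0,0]]'>/dev/null; python3 -c "from h import *;tcp()"; python3 -m creep '[[0,0,0.06,0,0],[0,0,0,0,0]]'>/dev/null; python3 -c "from h import *;tcp()"
```

```text
tcp ch mm x -86.1 y -1.5 z 97.7 tilt [ 0.003 -0.002 -1.   ] F(ch) [-3.6  3.5 16.6] w 0.4mm g 7.5 t 20.2
tcp ch mm x -87.2 y -2.1 z 96.3 tilt [ 0.005 -0.004 -1.   ] F(ch) [-4.9  4.4 26. ] w 0.4mm g 11.6 t 20.45
```

The knob is against its home stop. I retreat and check everything.

```bash
python3 -m creep '[[-0.3,0,-0.4,0,0],[-0.5,0,-1,0,0],[-0.5,0,-1,0,0],[0,0,-1,0,0],[0,0,-1,0,0],[0,0,-1,0,0],[0,0,0,0,0]]'>/dev/null; python3 - <<'E'
from h import *
tcp();O,ex,ey=ch()
d=grab('wrist','w4.png');g=np.mgrid[0:640,0:215].reshape(2,-1).T;z=d['z_map'][g[:,1],g[:,0]];P=pts(d,g);c=d['pixels'][g[:,1],g[:,0]]
q=np.c_[(P[:,:2]-O)@np.c_[ex,ey],P[:,2]];k=(z>.1)&(c.max(1)<60)&(abs(q[:,1])<.025)&(q[:,0]<-.045)&(q[:,0]>-.13)&(q[:,2]<.16)&(q[:,2]>.07)
print(k.sum(),'axial face (home .015)',np.percentile((q[k][:,[0,2]]-[-.058,.095])@[-.616,.788],[50,90]))
b=(z>.1)&(np.hypot(q[:,0]-.016,q[:,1])<.018)&(abs(q[:,2]-.2)<.02);print('boss z',b.sum(),np.median(q[b,2]))
d=grab('scene');P=pts(d,np.mgrid[365:372,140:147].reshape(2,-1).T);print('other boss',np.median(P[:,2]))
a=cv2.imread('pics/scene0.png').astype(int);df=np.abs(a-d['pixels'].astype(int)).max(2)
for n,(u,v) in dict(jar=(377,88),beaker=(400,245),spatula=(225,352),shutknob=(353,173)).items(): print(n,(df[v-12:v+12,u-12:u+12]>25).sum())
E
```

```text
tcp ch mm x -137.1 y -1.8 z 312.4 tilt [ 0.005 -0.002 -1.   ] F(ch) [-0.3 -0.1 -1.2] w 0.5mm g 0.0 t 21.32
879 axial face (home .015) [0.01394462 0.01499051]
boss z 1087 0.19416829658673856
other boss 0.19231764043780575
jar 0
beaker 0
spatula 0
shutknob 0
```

View pics/w4.png

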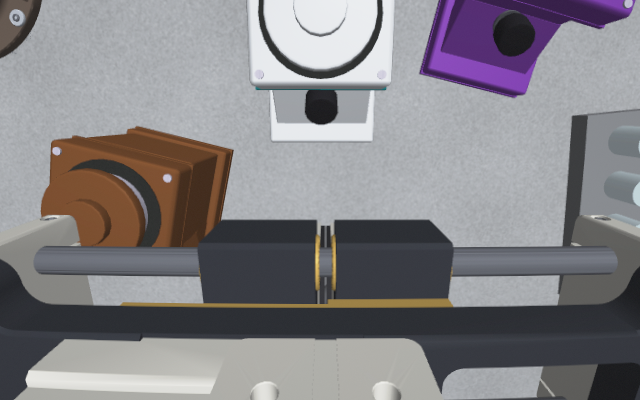

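The knob at (321,106) is home with its face at about 15 mm, and the lid at (320,10) is seated at 0.194 m. The bystanders and the other chamber haven't moved.

```bash
python3 -c "
from cell import sign_off
print(sign_off())"
```

```text
the job is handed in; nothing more can be done
None
```

I pulled the proud chamber's lock knob fully out, pressed its lid down to its seat and pushed the knob home again; the last check showed the other chamber, jar, beaker and spatula unmoved, and the job is handed in, though the hand-in gave no verdict.

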